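Free the jammed citrus rack

ROBOT

A 6-joint arm with a two-finger parallel gripper is mounted at the origin on the work surface. World frame = base frame: x ahead of the robot, y to its left, z up, the work surface at z = 0. Lengths are in m, angles in rad, forces in N, time in s.
With the tool pointing down it reaches from about 0.325 to 0.9 m from the base axis. Payload 3.5 kg.
Tool frame: the origin (TCP) lies on the front face of the gripper's body, between the roots of the fingers; the fingertips stand 73 mm ahead of it and the grasp point (between the pads) lies 54 mm ahead of it; z points along the fingers, y is the line along which they close (so a half turn about z gives the same grasp; the last joint's range is limited). The gripper opens to 85 mm and grips with 20 to 120 N. Pads are 22 mm wide; open, the fingers measure 114 mm over their backs; the gripper's body (76 mm by 85 mm) begins 54 mm behind the grasp point. The pads swing forward as they close: fully open they stand 13 mm farther back than shut.
Start: joints at [1.116, 0.276, -0.026, 1.268, 0, 1.467], TCP at [0.215, 0.587, 0.304] pointing down, gripper open.
Joint ranges: [-3.12, 3.12], [-0.85, 1.88], [-1.08, 1.24], [-1.95, 2.15], [-1.57, 1.53], [-3.14, 3.14]. Speed limits (rad/s): [2.57, 2.57, 3.14, 3.14, 3.14, 3.14].

INTERFACE

Orientations are given as a 3x3 rotation matrix whose columns are the frame's x, y, z axes.
In Python, from cell import bot gives the robot as it stands. The module is installed in compiled form; this text tells all that it offers. Calls block until the motion is done:
- bot.goto(position, orientation): joint-space move of the TCP to a pose.
- bot.movel(position, rotation=None, velocity=0.15, max_force=None): straight line of the TCP; rotation=None keeps the orientation; velocity is the mean speed in m/s. With max_force (N) it stops when the force on the tool has changed by that much, and returns True; else False.
- bot.move_joints(angles): joint-space move.
- bot.gripper_to(opening): finger opening in m; the grip force is fixed at half the most; returns when the fingers have stopped.
- bot.pause(seconds).
- bot.ik(position, orientation): joint angles nearest the present ones, or None.
- bot.get_image(name): name is "scene" or "top" or "wrist"; returns a dict with "frame" (480x640x3 uint8, red, green, blue), "vfov" (degrees; the focal length in pixels is half the picture's height over the tangent of half this angle, whatever the lens; pixels are square), "cx", "cy" (the principal point, pixels), "D" ([k1, k2, p1, p2, k3] as OpenCV has them; the pictures are not rectified), "origin" and "rotation" of the camera in the world. Camera axes: x right, y down, z forward; pixel columns grow to the right and rows downward; lengths in m; the calibration is good to about 2 mm. A picture is of the moment at which its call begins. There is no depth.
A pose or a line that the arm cannot do raises bot.Unreachable and nothing moves.
- bot.finish_job(): hands the job in; it is judged then, once.
Readings, each from a call of its own:
- bot.current_time_s(): time.
- bot.current_joint_positions(): joint angles.
- bot.current_qvel(): joint speeds.
- bot.current_joint_torque(): joint torques, N m.
- bot.current_position(): TCP position.
- bot.current_orientation(): TCP orientation.
- bot.current_wrist_force(): force on the tool from outside, world axes, zero at the start.
- bot.current_ft_torque(): the same for the moment, N m.
- bot.current_width(): finger opening in m.
- bot.current_grip_force(): force on a finger pad.
Only numpy, scipy, OpenCV 4.12 (cv2) and the standard library are available. Lean on these libraries where they do the work, as an engineer would, in place of code of your own. Each camera call takes 0.05 s, during which the arm holds its last target. There are 200 camera calls.

TASK

The clementine and a lime have come down abreast and jammed the mouth of the sloping fruit rack. Gently nudge the clementine back up the slope into its own empty lane and on past the blue catch's spring pin until you feel it come up against the rubber pad, so that the catch holds it there and the three limes roll down into the rack's front channel. The fruit bruises easily and the rack is light, so feel for the pad rather than ramming anything; leave the other things on the worktop alone.

Things in the scene. Friction and masses are not known exactly. Their poses are not given: they have to be found in the camera images.
- rack: fixed wooden fruit rack, white floor 420 mm long that slopes 10 degrees. Level frame: origin on the worktop under the jam, x up-slope (horizontal), y left when looking up-slope. Floor top height = 0.045 + 0.176*x (m), x -0.197 to 0.212. Slippery varnished boards 32 mm high. Clementine (y +25 mm) and lime_a (y -23 mm) sit abreast near x = 0 in a chamber 98 mm wide, y -47 to +51 mm
- rack_neck (a point): centre, on the floor, of the 56 mm wide neck (rack y -28 to +28 mm), which ends uphill at x = -0.033. Downhill it runs on as the front channel. Uphill, two shoulders 42 degrees from the slope line widen to the chamber, from x = -0.01; the jammed fruit rests on them. There is room for closed fingertips in the neck, on the downhill side of the clementine
- rack_lane (a point): on the floor, mid-width, at the start of the clementine's empty lane: rack y +1 to +53 mm, from x = 0.03 up-slope, straight along rack x. A 2 mm divider at y = 0 parts it from the limes' lane (y -49 to -1 mm), which holds lime_b and lime_c
- rack_catch (a point): on the lane floor, middle of the span where the blue catch can be set. A 12 mm smooth steel spring pin stands 8 mm into the lane from its +y wall; beyond it a black pad crosses the lane, on a blue upright 48 mm high. The catch's setting is NOT measured: held, the clementine's centre is at rack x 0.065 to 0.155. Feel for it. Short of the pin the fruit rolls back down when let go
- rack_tray (a point): on the floor, in the middle of the front channel: 56 mm wide, from the neck down to a lip at rack x = -0.19, empty at first, just long enough for the three limes in a row
- clementine_center (a point): centre of the orange clementine, a 50 mm ball of about 75 g, loose. It bruises if pressed with more than 15 N. Pushing it past the catch's spring pin takes about 2 to 5 N, then the force drops and at once it meets the sprung pad, which gives 2 N per mm for 5 mm and then is hard
- lime_a_center (a point): centre of the green lime that is jammed beside the clementine, a 46 mm ball of about 60 g, loose; bruises over 15 N
- lime_b_center (a point): centre of the next green lime in the limes' lane, 46 mm, about 60 g, loose; bruises over 15 N
- lime_c_center (a point): centre of the last green lime in the limes' lane, 46 mm, about 60 g, loose; bruises over 15 N
- mug: blue mug, 80 mm across, 95 mm high, standing beside the rack on its left; origin under its centre; leave alone
- spice_jar: amber spice jar with a red cap, 44 mm across, 100 mm high, standing beside the rack on its right; origin under its centre; leave alone
- tumbler: green glass tumbler, 72 mm across, 110 mm high; origin under its centre; leave alone
- squeezer: white hand citrus squeezer, 124 mm across, 48 mm high; origin under its centre; leave alone
- wooden_spoon: wooden spoon lying on the worktop; leave alone
- soap: red bottle with a black cap, 60 mm across, 180 mm high; origin under its centre; leave alone
Things that resemble listed ones, but are neither listed nor needed, are in the scene too. Of the things that look like the part that bears clementine_center, the smallest one is meant.

How it is judged:
By the outcome, as a careful person would: the job done as asked, in the order asked, and still so for the second after the job is handed in, with the robot touching nothing.
It also fails if it takes over 51 s, if anything falls off the work surface, if the arm or the gripper's body presses on something with over 40 N, if the wrist force passes 120 N, or if a joint passes its speed limit or range.

## Working session

There is one attempt and no reset: what is moved stays moved. The work goes in short steps, each a Python script; the robot and the scene stay as the last script left them, time stands still between calls to the robot, and variables do not carry over. Pictures are saved under pics/ and viewed, at most 10 in all, crops included, and the job is handed in when it is done.

```bash
mkdir -p pics; python3 - <<'E'
from cell import bot
import cv2,pickle
d={}
for n in("scene","top","wrist"):
    d[n]=bot.get_image(n); cv2.imwrite(f"pics/{n}0.png",d[n]["frame"][:,:,::-1])
    print(n,{k:v for k,v in d[n].items() if k!="frame"})
pickle.dump(d,open("i0.pkl","wb")); print(bot.current_time_s(),bot.current_orientation(),bot.current_wrist_force())
E
```

```text
scene {'vfov': 55.759725405322776, 'cx': 319.60281787409775, 'cy': 238.15644529705457, 'D': array([0.0032571, 0.       , 0.       , 0.       , 0.       ]), 'origin': array([ 1.02110125, -0.54778288,  0.73891448]), 'rotation': array([[ 0.76494563,  0.41900305, -0.48917751],
       [ 0.64409369, -0.49617392,  0.58219821],
       [ 0.00122571, -0.76042612, -0.64942329]])}
top {'vfov': 46.724842003262054, 'cx': 313.6305827746333, 'cy': 245.82601793783329, 'D': array([-0.0305895,  0.       ,  0.       ,  0.       ,  0.       ]), 'origin': array([0.41689826, 0.03298861, 1.55962827]), 'rotation': array([[-1.55439210e-02, -9.98192052e-01,  5.80604353e-02],
       [-9.99878843e-01,  1.55657651e-02, -7.60370068e-05],
       [-8.27855564e-04, -5.80545828e-02, -9.98313067e-01]])}
wrist {'vfov': 59.28125765880597, 'cx': 320.3077761112956, 'cy': 235.39021328724468, 'D': array([0.00669785, 0.        , 0.        , 0.        , 0.        ]), 'origin': array([0.1531505 , 0.60936712, 0.37221721]), 'rotation': array([[ 0.34422664,  0.90653727,  0.24433215],
       [ 0.93888545, -0.33196028, -0.09108509],
       [-0.00146346,  0.26075382, -0.96540422]])}
0.15 [[-9.38754757e-01  3.44585145e-01 -7.65009973e-04]
 [ 3.44585944e-01  9.38753506e-01 -1.54372365e-03]
 [ 1.86211557e-04 -1.71278960e-03 -9.99998516e-01]] [ 0.62173499  0.76061798 -0.32858826]
```

View pics/scene0.png

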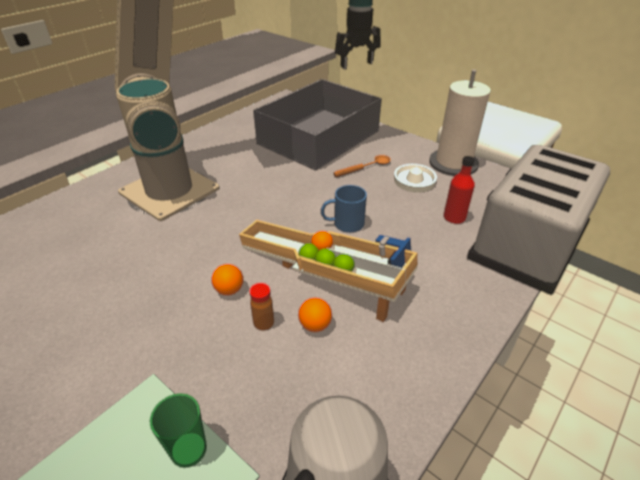

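View pics/top0.png

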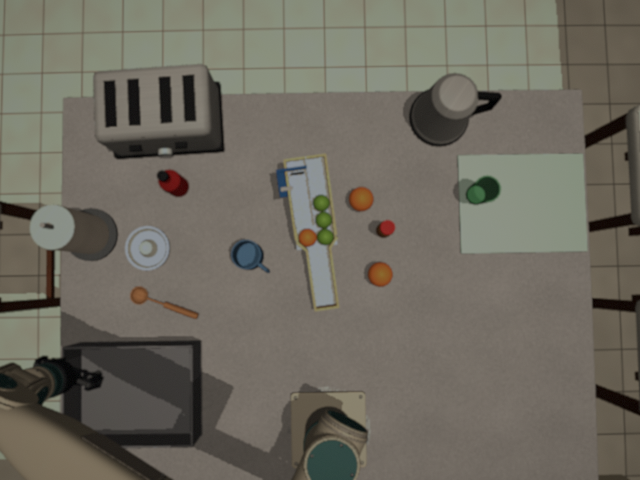

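Scene view: the rack with the clementine at (322,240) and limes at (309,252), (326,258), (344,262); the larger decoy oranges are outside the rack. Top view: clementine at (307,237), limes at (326,237), (323,220), (321,203), blue catch near (290,180), and up-slope is world +x.

```bash
cat > h.py <<'E'
import numpy as np,cv2
def ray(im,uv):
    f=240/np.tan(np.radians(im["vfov"]/2)); K=np.array([[f,0,im["cx"]],[0,f,im["cy"]],[0,0,1]])
    p=cv2.undistortPoints(np.array([[uv]],float),K,im["D"])[0,0]
    d=im["rotation"]@np.array([*p,1]); return im["origin"],d/np.linalg.norm(d)
def tri(*rs):
    A=sum(np.eye(3)-np.outer(d,d) for o,d in rs); b=sum((np.eye(3)-np.outer(d,d))@o for o,d in rs)
    p=np.linalg.solve(A,b); return p,[1e3*np.linalg.norm(np.cross(p-o,d)) for o,d in rs]
def plane(r,z): o,d=r; return o+d*(z-o[2])/d[2]
def blobs(im,lo,hi,amin=60):
    m=cv2.inRange(cv2.cvtColor(im["frame"],cv2.COLOR_RGB2HSV),lo,hi)
    n,_,s,c=cv2.connectedComponentsWithStats(m)
    return [(c[i].round(1),s[i].tolist()) for i in range(1,n) if s[i,4]>=amin]
OR=((5,190,120),(16,255,255)); GR=((35,140,50),(60,255,255)); BL=((100,120,40),(120,255,255))
E
python3 - <<'E'
import pickle; from h import *
d=pickle.load(open("i0.pkl","rb"))
for n in("scene","top"):
    for k,c in(("or",OR),("gr",GR),("bl",BL)): print(n,k,*blobs(d[n],*c),sep="\n ")
# rack floor, white, in top
hsv=cv2.cvtColor(d["top"]["frame"],cv2.COLOR_RGB2HSV)
for p in [(320,285),(312,258),(340,300),(300,220),(318,309),(334,300),(250,300)]: print(p,hsv[p[1],p[0]])
cr=d["top"]["frame"][140:320,260:360,::-1]; cv2.imwrite("pics/c0.png",cv2.resize(cr,None,fx=3.3,fy=3.3,interpolation=2))
E
```

```text
scene
 or
 (array([322.1, 240.6]), [311, 232, 22, 17, 213])
 (array([227.6, 280.5]), [212, 265, 30, 29, 544])
 (array([314.9, 315.7]), [299, 298, 32, 33, 646])
 (array([258.3, 304.7]), [252, 300, 17, 9, 68])
scene
 gr
 (array([327.1, 256.7]), [299, 244, 55, 26, 673])
scene
 bl
 (array([397.9, 246.2]), [387, 239, 22, 22, 174])
top
 or
 (array([360.3, 199.2]), [351, 188, 21, 21, 171])
 (array([306.5, 237.6]), [300, 230, 16, 15, 90])
 (array([379.2, 274.1]), [371, 264, 20, 21, 163])
top
 gr
 (array([323.2, 220. ]), [314, 196, 19, 48, 500])
top
 bl
 (array([280.7, 177.4]), [277, 169, 9, 18, 115])
(320, 285) [ 94  14 149]
(312, 258) [102  17 152]
(340, 300) [ 17  34 120]
(300, 220) [ 90  10 148]
(318, 309) [ 26  84 127]
(334, 300) [ 20  38 121]
(250, 300) [ 17  33 122]
```

View pics/c0.png

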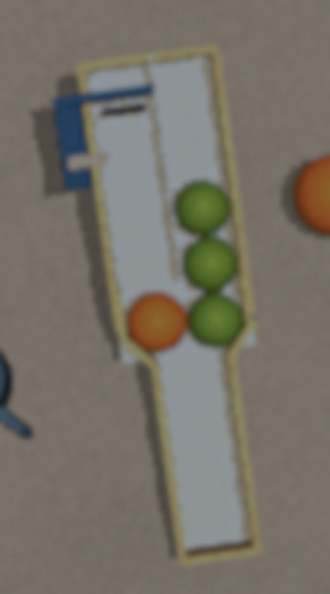

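Top crop: clementine at (157,322), limes (215,320), (210,264), (202,208), steel pin about (95,160) and pad (122,110), with the front lip at (218,548). Next I compute a rough pose and take two close wrist views.

```bash
python3 - <<'E'
import pickle; from h import *; from cell import bot
d=pickle.load(open("i0.pkl","rb")); T=d["top"]
px=lambda u,v:(260+(u+.5)/3.3-.5,140+(v+.5)/3.3-.5)
c,e=tri(ray(T,px(157,322)),ray(d["scene"],(322,240.5))); print("clem",c,e)
fl=plane(ray(T,px(184,555)),.045); fr=plane(ray(T,px(256,545)),.045)
bl=plane(ray(T,px(82,66)),.115); br=plane(ray(T,px(215,50)),.115)
a=plane(ray(T,px(247,325)),.08);b=plane(ray(T,px(216,55)),.115)
print(fl,fr,bl,br,"yaw",np.degrees(np.arctan2((b-a)[1],(b-a)[0])))
R=np.array([[-1,0,0],[0,1,0],[0,0,-1.]])
out=[]
for k,(dx,dy) in enumerate([(-.03,-.05),(.05,.05)]):
    p=[c[0]+dx,c[1]+dy,.33]
    q=bot.ik(p,R); print(q)
    bot.goto(p,R); bot.pause(.2); im=bot.get_image("wrist"); out.append(im)
    cv2.imwrite(f"pics/w{k}.png",im["frame"][:,:,::-1])
    print(im["origin"],bot.current_time_s(),*blobs(im,*OR,400),*blobs(im,*GR,400),sep="\n")
pickle.dump(out,open("w.pkl","wb"))
E
```

```text
clem [0.52672914 0.04951315 0.06985213] [np.float64(0.3163566228734884), np.float64(0.3163566228734296)]
[0.33635357 0.03066715 0.045     ] [ 0.34361908 -0.028689    0.045     ] [0.72914679 0.10596739 0.115     ] [ 7.40379088e-01 -2.50275558e-04  1.15000000e-01] yaw 5.924515372896604
[-0.13119717  0.03453575 -0.25640772  1.27985286  0.         -0.13119717]
[4.30705731e-01 2.01370933e-04 3.99310526e-01]
2.725
(array([144.9, 112.9]), [96, 71, 84, 85, 3732])
(array([381.7, 244.2]), [353, 215, 59, 59, 2682])
(array([326.9, 297.9]), [294, 217, 67, 163, 6991])
[ 0.06043168  0.19374594 -0.07628718  1.30076321  0.          0.06043168]
[0.51011803 0.09905593 0.3994978 ]
3.55
(array([18.4, 24.2]), [0, 0, 42, 54, 1984])
(array([263.6, 141.6]), [224, 111, 61, 65, 1355])
(array([105. , 259.5]), [59, 226, 78, 74, 3040])
(array([185.3, 144.1]), [163, 116, 55, 58, 1858])
(array([182.2, 202.6]), [170, 177, 24, 53, 815])
(array([227.2, 268.8]), [218, 246, 19, 43, 442])
```

View pics/w0.png

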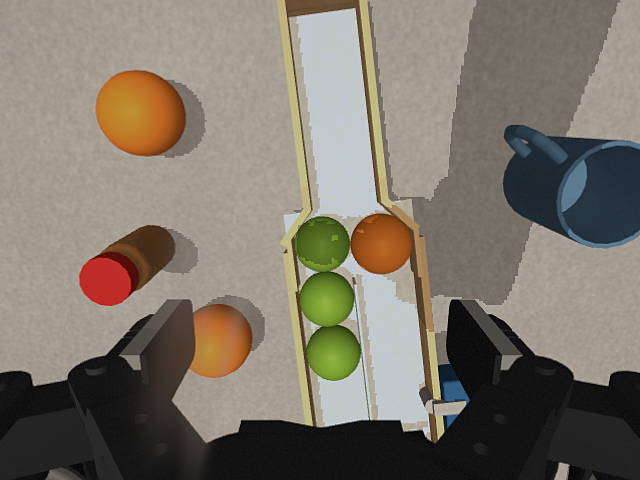

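View pics/w1.png

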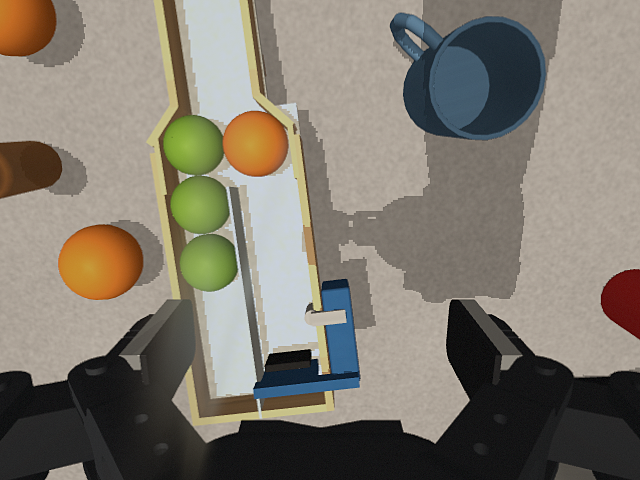

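w0: clementine (382,243), limes (323,244), (327,299), (333,352), neck rims from (283,0)/(365,0) to (308,205)/(383,200). w1: clementine (256,144), limes (194,145), (201,205), (209,263), pin tip (310,317), pad (290,358). Now I triangulate these and take the neck midline for the yaw.

```bash
python3 - <<'E'
import pickle; from h import *
w=pickle.load(open("w.pkl","rb"))
P={"clem":((382,243.5),(256,144)),"a":((323,244),(194,145)),"b":((327,299),(201,205)),"c":((333,352.5),(209,263)),"pin":((424,393),(308,316)),"divend":((355,278),(234,188)),"shL":((383,203),(257,97)),"shR":((307,207),(177,105))}
X={}
for k,v in P.items(): X[k],e=tri(ray(w[0],v[0]),ray(w[1],v[1])); print(k,X[k].round(4),np.round(e[0],1))
# neck rims
hsv=cv2.cvtColor(w[0]["frame"],cv2.COLOR_RGB2HSV); m=cv2.inRange(hsv,(20,70,120),(35,255,255))
print(hsv[100,366:386].tolist())
o=X["clem"].copy()
psi=np.radians(6)
L,Rr=[],[]
for r in range(20,190,10):
    xs=np.flatnonzero(m[r]); l=xs[(xs>270)&(xs<320)]; g=xs[(xs>340)&(xs<400)]
    if len(l)<3 or len(g)<3: continue
    for S,x in((L,l.mean()),(Rr,g.mean())):
        ry=ray(w[0],(x,r)); z=.06
        for _ in range(8): p=plane(ry,z); z=.045+.0325+.176*((p-o)[:2]@[np.cos(psi),np.sin(psi)])
        S.append(p)
L,Rr=np.array(L),np.array(Rr); M=(L+Rr)/2
for S in(L,Rr,M):
    k=np.polyfit(S[:,0],S[:,1],1); print("yaw",np.degrees(np.arctan(k[0])),"y at clem x",np.polyval(k,o[0]))
print("sep",np.linalg.norm(L-Rr,axis=1).round(4))
psi=np.arctan(np.polyfit(M[:,0],M[:,1],1)[0]); k=np.polyfit(M[:,0],M[:,1],1)
ex=np.array([np.cos(psi),np.sin(psi)]); ey=np.array([-ex[1],ex[0]])
for n in X: print(n,"rack rel clem x",((X[n]-o)[:2]@ex).round(4),"y",((X[n][:2]-[0,k[1]])@ey).round(4))
E
```

```text
clem [0.5265 0.0504 0.0709] 0.3
a [0.5274 0.0027 0.0693] 0.2
b [0.573  0.0062 0.0754] 0.1
c [0.618  0.0113 0.0833] 0.1
pin [0.6639 0.0905 0.0777] 3.0
divend [0.5615 0.0299 0.0592] 1.0
shL [0.4931 0.0513 0.0667] 0.8
shR [ 0.4981 -0.0103  0.0618] 0.0
[[16, 173, 90], [15, 137, 97], [14, 129, 103], [18, 121, 114], [26, 84, 185], [27, 82, 196], [27, 81, 191], [27, 82, 193], [27, 81, 191], [27, 82, 193], [27, 82, 195], [26, 86, 196], [0, 15, 103], [13, 31, 115], [17, 35, 117], [18, 33, 115], [18, 37, 123], [17, 30, 176], [15, 31, 167], [17, 31, 164]]
yaw 7.192356994742023 y at clem x -0.006345339806674372
yaw 7.1332307042922105 y at clem x 0.05533042861479809
yaw 7.16284126574331 y at clem x 0.024492641469099477
sep [0.0615 0.0616 0.0622 0.0619 0.0616 0.0622 0.0623 0.0617 0.0618 0.0619
 0.062  0.0618 0.0615 0.0617 0.0614 0.0615 0.062 ]
clem rack rel clem x 0.0 y 0.0257
a rack rel clem x -0.0051 y -0.0218
b rack rel clem x 0.0406 y -0.024
c rack rel clem x 0.0859 y -0.0245
pin rack rel clem x 0.1413 y 0.0484
divend rack rel clem x 0.0321 y 0.001
shL rack rel clem x -0.033 y 0.0307
shR rack rel clem x -0.0358 y -0.0309
```

Checks agree: clementine z 0.071 (expected 0.070), rim spacing 62 mm, fruit y +26/−22, neck end −33 mm, yaw 7.2°. Now I close the gripper, enter the neck and push with a force limit.

```bash
cat >> h.py <<'E'
psi=np.radians(7.16); ex=np.array([np.cos(psi),np.sin(psi),0]); ey=np.array([-ex[1],ex[0],0]); ez=np.array([0,0,1.])
O=np.array([.5265,.0504,0])-.0257*ey
a10=np.radians(10); s=np.cos(a10)*ex+np.sin(a10)*ez; n=-np.sin(a10)*ex+np.cos(a10)*ez
RT=np.column_stack([-s,ey,-n])
def tcp(front,y,h=.012):  # front face of closed fingers at floor coordinate x, tip h above floor
    return O+ey*y+ex*front+ez*(.045+.176*front)-.011*s+(h+.073)*n
def where(p):
    q=np.array(p)+.011*s-.073*n-O; h=(q[2]-.045-.176*(q@ex))*np.cos(a10); q=q-h*n; return np.round([q@ex,q@ey,h],4)
E
python3 - <<'E'
from h import *; from cell import bot
bot.gripper_to(0)
bot.goto(tcp(-.032,.008,.07),RT); bot.pause(.2)
print(where(bot.current_position()),bot.current_width(),bot.current_time_s(),bot.current_wrist_force())
hit=bot.movel(tcp(-.032,.008),velocity=.05,max_force=4)
print(hit,where(bot.current_position()),bot.current_wrist_force())
im=bot.get_image("wrist"); cv2.imwrite("pics/w2.png",im["frame"][:,:,::-1])
im=bot.get_image("scene"); f=im["frame"][180:320,230:430,::-1]; cv2.imwrite("pics/s2.png",cv2.resize(f,None,fx=4,fy=4,interpolation=2))
print(bot.current_time_s())
E
```

```text
[-0.0289  0.0077  0.0715] -8.089469232651021e-05 5.325 [-0.2899568   0.79103411 -0.21572319]
False [-0.0317  0.0079  0.0123] [0.10395236 0.49956943 0.80875598]
6.7333
```

View pics/s2.png

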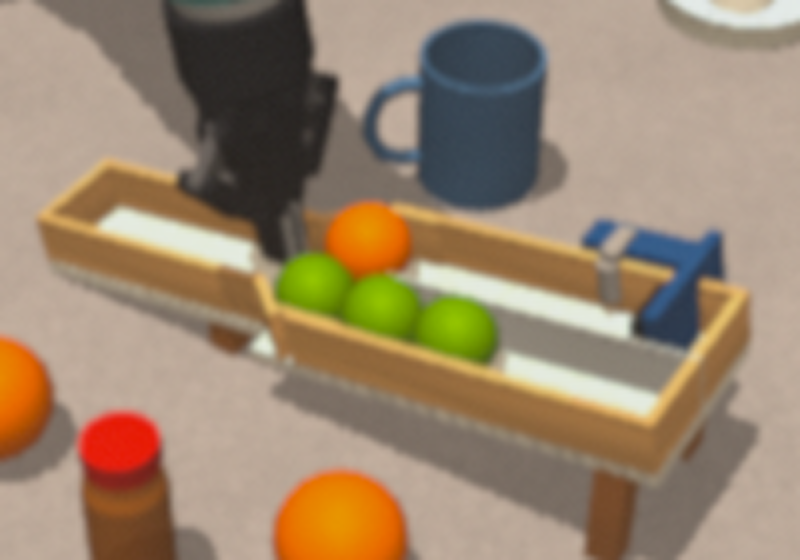

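View pics/w2.png

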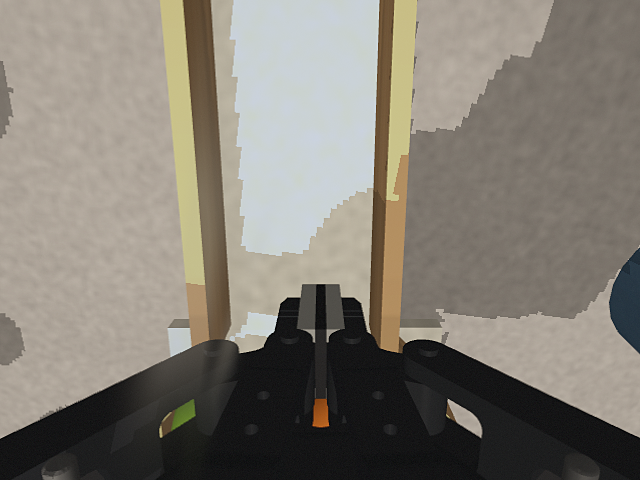

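Both views show the closed fingertips inside the neck (wrist (322,305), scene crop (285,235)), clear of both boards and just downhill of the clementine. Pushing.

```bash
python3 - <<'E'
from h import *; from cell import bot
def go(f,y,v,mf):
    hit=bot.movel(tcp(f,y),velocity=v,max_force=mf)
    F=bot.current_wrist_force(); print(f,hit,where(bot.current_position()),"Fs",round(F@s,2),"Fy",round(F@ey,2),"Fn",round(F@n,2),round(bot.current_time_s(),2)); return hit
for f,y,v in((-.021,.0105,.02),(-.007,.0105,.02),(.012,.022,.025),(.035,.024,.03)):
    if go(f,y,v,5): break
im=bot.get_image("scene"); f=im["frame"][180:320,230:430,::-1]; cv2.imwrite("pics/s3.png",cv2.resize(f,None,fx=3,fy=3,interpolation=2))
E
```

```text
-0.021 False [-0.0211  0.0106  0.0119] Fs 0.85 Fy -0.19 Fn 0.7 7.46
-0.007 False [-0.0069  0.0105  0.012 ] Fs 0.42 Fy 0.07 Fn 0.47 8.32
0.012 False [0.0121 0.0221 0.012 ] Fs -0.12 Fy 0.95 Fn 0.31 9.37
0.035 False [0.0349 0.024  0.0119] Fs -0.42 Fy -0.62 Fn -0.2 10.3
```

View pics/s3.png

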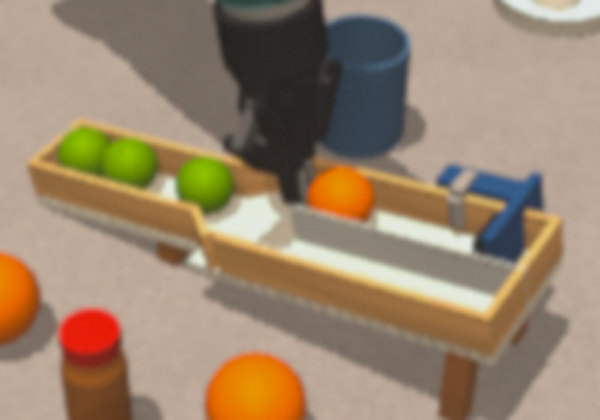

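The limes have rolled into the front channel and the clementine sits at the lane start (340,192), held by the fingers. Now I feel for the pin and pad in small steps.

```bash
python3 - <<'E'
from h import *; from cell import bot
def fs():
    v=[]
    for _ in range(5): v.append(bot.current_wrist_force()@s); bot.pause(.01)
    return np.mean(v)
b=fs(); f=.035; peak=0; prev=0; done=False
while f<.142:
    f+=.0025; hit=bot.movel(tcp(f,.024),velocity=.02,max_force=6); F=b-fs()
    if abs(F)>1.2 or hit: print(round(f,4),hit,round(F,2),where(bot.current_position()))
    if F>6.5: done=True; break
print(done,f,F,where(bot.current_position()),bot.current_time_s())
im=bot.get_image("scene"); c=im["frame"][180:320,230:430,::-1]; cv2.imwrite("pics/s4.png",cv2.resize(c,None,fx=3,fy=3,interpolation=2))
E
```

```text
0.1 False 1.67 [0.0996 0.0241 0.0118]
0.1025 False 2.1 [0.1026 0.024  0.012 ]
0.105 False 1.34 [0.1054 0.024  0.0121]
0.1075 False 1.27 [0.1079 0.024  0.0121]
0.1125 False 1.21 [0.1128 0.024  0.0121]
0.125 False 2.4 [0.1244 0.024  0.0118]
0.1275 False 5.05 [0.1258 0.0241 0.0116]
0.13 False 7.32 [0.1269 0.0242 0.0112]
True 0.1300000000000001 7.320315106798954 [0.1269 0.0242 0.0112] 22.425
```

View pics/s4.png

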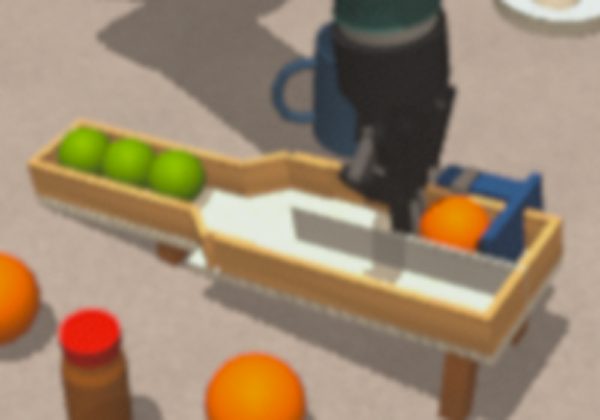

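The steady rise of about 2 N/mm to 7.3 N looks like the pad, with the clementine at (455,222), close to the upright, and all three limes in the front channel. To confirm it is the pad and not the pin, I check against the pin and ball positions in the pictures.

```bash
python3 - <<'E'
import pickle; from h import *; from cell import bot
d=pickle.load(open("i0.pkl","rb")); w=pickle.load(open("w.pkl","rb"))
def yplane(r,y): o,v=r; t=(y-(o-O)@ey)/(v@ey); p=o+t*v; return round((p-O)@ex,4),round(p[2],4)
print("pin scene",[yplane(ray(d["scene"],(230+458/3,180+v/3)),.047) for v in(195,210,222)])
for nm,uv in(("pin",(311,316)),("pad front edge",(290,352)),("pad front low",(288,350))):
    for h in(.02,.03,.048):
        z=.1
        for _ in range(6): p=plane(ray(w[1],uv),z); z=.045+.176*((p-O)@ex)+h
        print(nm,h,((p-O)@ex).round(4),((p-O)@ey).round(4))
im=bot.get_image("scene"); print("ball scene",*blobs(im,*OR)); print(bot.current_wrist_force()@s)
print("ball centre",yplane(ray(im,(230+456/3,180+223/3)),.027))
E
```

```text
pin scene [(np.float64(0.1375), np.float64(0.1058)), (np.float64(0.1389), np.float64(0.0923)), (np.float64(0.14), np.float64(0.0813))]
pin 0.02 0.1386 0.0499
pin 0.03 0.1342 0.0506
pin 0.048 0.1262 0.052
pad front edge 0.02 0.1657 0.0292
pad front edge 0.03 0.1605 0.0306
pad front edge 0.048 0.1511 0.0331
pad front low 0.02 0.1639 0.0278
pad front low 0.03 0.1587 0.0293
pad front low 0.048 0.1494 0.0318
ball scene (array([380.9, 254.1]), [370, 245, 23, 18, 212]) (array([227.7, 280.7]), [212, 265, 30, 29, 530]) (array([314.9, 315.9]), [299, 298, 32, 33, 626]) (array([258.6, 304.5]), [252, 300, 15, 9, 64])
-7.153394889331572
ball centre (np.float64(0.1468), np.float64(0.0991))
```

Clementine centre is at 0.147, past the pin at 0.138, and its front is at the pad face (about 0.17), so this is the pad. I back off slowly and check that the catch holds before lifting.

```bash
python3 - <<'E'
from h import *; from cell import bot
bot.movel(tcp(.112,.024),velocity=.02); bot.pause(.4)
im=bot.get_image("scene"); print(blobs(im,*OR)[0],bot.current_wrist_force()@s)
c=im["frame"][180:320,230:430,::-1]; cv2.imwrite("pics/s5.png",cv2.resize(c,None,fx=3,fy=3,interpolation=2)); print(bot.current_time_s())
E
```

```text
(array([379.7, 253.7]), [369, 245, 23, 18, 218]) 0.21526901894151845
24.0417
```

View pics/s5.png

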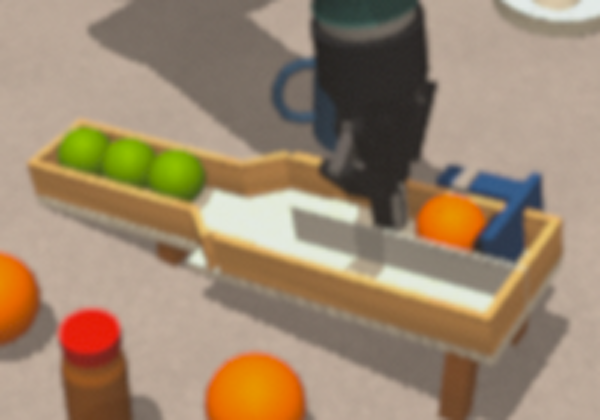

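The clementine stays at (452,222), sprung back only about 3 mm, with a gap to the fingers: the catch holds it. Now I lift out, check and hand in.

```bash
python3 - <<'E'
from h import *; from cell import bot
bot.movel(tcp(.105,.024),velocity=.03); bot.movel(tcp(.09,.024,.15),velocity=.08,max_force=6); bot.pause(1)
im=bot.get_image("scene"); print(blobs(im,*OR)[0],blobs(im,*GR),where(bot.current_position()),bot.current_wrist_force(),bot.current_time_s())
if abs(blobs(im,*OR)[0][0][0]-379.7)<1.5: bot.finish_job(); print("handed in")
E
```

```text
(array([379.8, 254. ]), [369, 245, 23, 18, 204]) [(array([273.9, 233.9]), [250, 223, 48, 23, 615])] [0.09  0.024 0.15 ] [0.45588784 0.01918906 0.53127924] 27.3583
the job is handed in; nothing more can be done
handed in
```

The clementine is past the spring pin and the catch is holding it against the pad. All three limes are in the front channel, and I handed the job in at about 27 s with the gripper lifted clear; the pushing force I read never went above about 7.3 N.

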